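# Bolt the resin curing box and hold its lamp lever at the third click

### The arm

A 6-joint arm with a two-finger parallel gripper is mounted at the origin on the work surface. World frame = base frame: x ahead of the robot, y to its left, z up, the work surface at z = 0. Lengths are in m, angles in rad, forces in N, time in s.
With the tool pointing down it reaches from about 0.25 to 0.775 m from the base axis. Payload 4 kg.
Tool frame: the origin (TCP) lies at the very end of the fingers, on their centre line; the grasp point (between the pads) lies 19 mm behind it; z points along the fingers, y is the line along which they close (so a half turn about z gives the same grasp; the last joint's range is limited). The gripper opens to 85 mm and grips with 20 to 120 N. Pads are 22 mm wide; open, the fingers measure 114 mm over their backs; the gripper's body (76 mm by 85 mm) begins 54 mm behind the grasp point. The pads swing forward as they close: fully open they stand 13 mm farther back than shut.
Start: joints at [-1.211, 0.087, 1.371, -0, 1.684, -0.103], TCP at [0.246, -0.492, 0.231] pointing down, gripper open.
Joint ranges: [-3.1, 3.1], [-0.76, 2.03], [0.27, 2.55], [-1.08, 4.22], [0.17, 2.65], [-2.57, 2.57]. Speed limits (rad/s): [2.79, 2.79, 3.14, 3.14, 3.14, 3.14].

### API

Orientations are given as a unit quaternion [w, x, y, z].
In Python, from bench import arm, vision gives the robot as it stands. The module is installed in compiled form; this text tells all that it offers.
- The arm moves only by the tool move_arm, never from a script. Its argument "targets" is a list of rows, each an object of numbers: "tx", "ty", "tz": the shift along the tool's x, y, z in m; "rx", "ry", "rz": the turn, a rotation vector about the tool's x, y, z in rad; "grip": the opening, from -1 (shut) to 1 (fully open). A call has 1 to 8 rows; each row is the pose to reach, as a shift and turn from the pose commanded when the call began, along the tool's axes at that moment; what a row does not reach only later rows make up. A row lasts 1/10 s, in which the tool goes at most 50 mm and 8.59 degrees, less where a joint would pass 70% of its speed; a pose out of reach is approached as far as the arm can. A call with a gripper value outside its range is refused whole. The fingers move at their own pace and stop on an object; "grip_force" is the grip in N (left out, the last holds). Time passes only in rows, so rows that repeat a pose let the fingers close. It gives the time, the measured TCP pose, the force, the opening and the grip force at its end, in the units of the state.
- arm.state(): the state, without advancing time (a new reading comes with each control period).
- vision.snapshot(name): name is "scene" or "top"; returns (picture, depth): 420x560x3 uint8, red, green, blue; 420x560 float32, m along the optical axis (not along the pixel's ray), 0 where there is no reading.
- vision.camera_params(name): a dict with "fx", "fy", "cx", "cy" (pixels), "D" ([k1, k2, p1, p2, k3] as OpenCV has them; the pictures are not rectified), "xyz" and "attitude" of the camera in the world. Camera axes: x right, y down, z forward; pixel columns grow to the right and rows downward; lengths in m; the calibration is good to about 2 mm. A picture is of the moment at which its call begins. camera_params takes no time and is no camera call.
- arm.job_done(): hands the job in; it is judged then, once.
The state is a dict: "t": time; "joints": joint angles; "joint_velocities": joint speeds; "tau": joint torques, N m; "position": TCP position; "tcp_rot": TCP orientation; "contact_force": force on the tool from outside, world axes, zero at the start; "torque": the same for the moment, N m; "gripper_width": opening from 0.0 (shut) to 1.0 (fully open); "finger_force": force on a finger pad.
Only numpy, scipy, OpenCV 4.12 (cv2) and the standard library are available. Lean on these libraries where they do the work, as an engineer would, in place of code of your own. Each camera call takes 0.05 s, during which the arm holds its last target. There are 200 camera calls.

### The job

Slide the red-knobbed bolt on top of the curing box fully home into its brass keeper; only then press the lamp post's orange spring lever down past the first and second clicks to the third (the green mark), never running it down onto the bottom stop at the red mark. The lever springs back when let go, so finish while still holding it down at the third click, with the bolt still home. Leave the cups, pots, bowl and bottles where they stand.

Things in the scene. Friction and masses are not known exactly. Their poses are not given: they have to be found in the camera images.
- curing_box: white box 180 (x) x 260 (y) x 110 (z) mm, fixed to the table, amber window in its top. Origin: centre of its underside. The bolt lies on its top along its own y axis, 50 mm to the +x side of the middle; it slides to the box's own +y. The box may stand left or right, turned up to 20 degrees.
- bolt_knob (a point): the grip point of the bolt's upright red knob: a cylinder 16 mm in diameter whose top stands 173 mm above the table; this point is on its axis, 16 mm below its top. The steel rod (10 mm) and its two dark straps on the box lie up to 130 mm above the table, the straps 21 and 18 mm clear of the knob's axis at the two ends of its travel. The knob can be pinched from above or pushed sideways.
- keeper_mouth (a point): mouth of the brass keeper (24 x 24 mm, top 130 mm above the table), on the rod's axis, 121 mm above the table; the bolt goes from the knob towards this point
- bolt (a joint): slide of the bolt in m: 0 fully drawn back, 0.045 fully home against its stop (the rod is then 20 mm inside the keeper). Starts anywhere from 0 to 0.012. Friction about 2.5 N; it stays where it is left.
- lamp_post: grey post 80 x 80 mm, 125 mm tall, on a 110 x 100 mm steel foot, fixed to the table. Origin: centre of its underside. Its lever sticks out of the face towards its own +x (the side away from the robot, turned up to 23 degrees). It may stand left or right, on the other side from the box. On that face, either side of the slot, marks show where the lever's middle height comes: black (rest), two white (first and second click), green (third), red (bottom stop).
- lever_pad (a point): centre of the top face of the orange lever pad, which is 36 mm (the post's x) x 50 mm (the post's y) and 10 mm thick, 80 mm from the post's middle, 22 mm clear of the post's face; the top face is 120 mm above the table at rest and moves straight down when pressed
- lamp_lever (a joint): travel of the lever in m: 0 at rest (up), growing as it is pressed down. Clicks at 0.012, 0.024 and 0.036 (the third), bottom stop at 0.046. The spring pushes back with about 5 N at rest to 8 N at the third click, with a ripple of 2.5 N either way at each click; it returns to 0 by itself when let go.
- pigment_pot: small glass jar with blue lid, 36 mm diameter, 40 mm tall, standing on the curing box's top near the corner away from bolt and keeper; loose. Origin: centre of its underside. Not to be disturbed.
- silver_cup: grey mixing cup, 72 mm across its rim, 95 mm tall, standing behind the lamp post (robot side); loose. Origin: centre of its underside. Not to be disturbed.
- blue_cup: blue mixing cup, 72 mm across, 85 mm tall, standing beyond the curing box; loose. Origin: centre of its underside. Not to be disturbed.
- gold_bowl: brass-coloured bowl, 84 mm across, 45 mm tall, in the middle, far from the robot; loose. Origin: centre of its underside. Not to be disturbed.
- resin_bottle: clear bottle, 68 mm diameter, 190 mm tall, at the left side; loose. Origin: centre of its underside. Not to be disturbed.
- hardener_bottle: amber bottle, 54 mm diameter, 150 mm tall, at the left side; loose. Origin: centre of its underside. Not to be disturbed.
- stick_cup: white cup, 68 mm across, 90 mm tall, with stirring sticks up to 135 mm, at the right side; loose. Origin: centre of its underside. Not to be disturbed.

How it is judged:
On the way, in this order (a step that is already met when the one before it is completed fails the run):
1. the bolt is fully home in its keeper, the lever still up (value of joint bolt above 0.039 m and value of joint lamp_lever below 0.006 m), for 0.2 s.
2. the robot holds the lever at the third click, the bolt home (value of joint bolt above 0.039 m and value of joint lamp_lever between 0.032 and 0.0405 m and contact force between any of the fingers, the arm and lamp_lever above 1.5 N), for 0.5 s.
At the end, for the whole second after the job is handed in: The bolt is home (its slide beyond 39 of 45 mm), the lever is at the third click (between 32 and 40.5 mm of travel), and the robot itself holds it there, pressing with at least 1.5 N, through the last second; no bystander has moved 30 mm (all of step 2); the arm keeps its last pose, push and grip.
It fails at once if the lever is pressed before the bolt is home (value of joint lamp_lever above 0.008 m and value of joint bolt below 0.036 m).
It fails at once if the lever is run down to its bottom stop (value of joint lamp_lever above 0.0445 m).
It fails at once if a cup, pot, bowl or bottle is disturbed (distance of any of pigment_pot, silver_cup, blue_cup, gold_bowl, resin_bottle, hardener_bottle, stick_cup from where it was at the start of the episode above 0.03 m).
It also fails if it takes over 48 s, if anything falls off the work surface, if the arm or the gripper's body presses on something with over 40 N, if the wrist force passes 120 N, or if a joint passes its speed limit or range.

## Working session

There is one attempt and no reset: what is moved stays moved. The work goes in short steps, Python scripts to look and compute and a tool call to move; the robot and the scene stay as the last step left them, time stands still between calls to the robot, and variables do not carry over. Pictures are saved under pics/ and viewed, at most 10 in all, crops included, and the job is handed in when it is done.

Besides the shell and the picture viewer there is one more tool, called after ">>>" as a command line: name --argument value ..., lists and objects as JSON in quotes. move_arm: Moves the arm, as the interface text tells. Its arguments: {"type":"object","properties":{"targets":{"type":"array"},"grip_force":{"type":"number"}},"required":["targets"]}

```bash
mkdir -p pics
python3 - <<'E'
from bench import arm, vision
import cv2,numpy as np
for n in("scene","top"):
    p,d=vision.snapshot(n); cv2.imwrite(f"pics/{n}0.png",p[:,:,::-1]); np.savez(f"{n}0.npz",p=p,d=d)
    print(n,vision.camera_params(n))
print(arm.state())
E
```

```text
scene {'fx': 448.9329283106275, 'fy': 448.9329283106275, 'cx': 280.94450537219114, 'cy': 213.80470251048416, 'D': array([0.04471585, 0.        , 0.        , 0.        , 0.        ]), 'xyz': array([1.36154673, 0.05070098, 0.98708752]), 'attitude': array([-0.25492709,  0.63698259,  0.67898996, -0.26122404])}
top {'fx': 402.3043478138507, 'fy': 402.3043478138507, 'cx': 279.93297070477496, 'cy': 210.0622294213002, 'D': array([-0.05199689,  0.        ,  0.        ,  0.        ,  0.        ]), 'xyz': array([0.37790495, 0.00457418, 1.21819758]), 'attitude': array([ 0.04696898, -0.69663481,  0.71347309, -0.05873671])}
{'t': 0.1, 'joints': array([-1.21111617e+00,  8.79318617e-02,  1.37215954e+00, -7.14145770e-07,
        1.68358230e+00, -1.03091672e-01]), 'joint_velocities': array([ 2.08124537e-03, -1.62516302e-03, -3.15209446e-03, -6.11772986e-05,
        1.33797682e-03, -5.81681909e-04]), 'tau': array([ 2.86356459e-03, -3.53016114e+01, -3.14218318e+01,  4.65657524e-05,
        7.98217370e-03,  1.84346635e-05]), 'position': array([ 0.24537454, -0.49172008,  0.2301998 ]), 'tcp_rot': array([-1.03192696e-03,  9.73348984e-01,  2.29326562e-01, -1.33479245e-04]), 'contact_force': array([-0.81435427,  0.3567677 , -0.06904173]), 'torque': array([-0.02772115,  0.02484142,  0.03411305]), 'finger_force': 0.0, 'gripper_width': 0.999610236929751}
```

View pics/scene0.png

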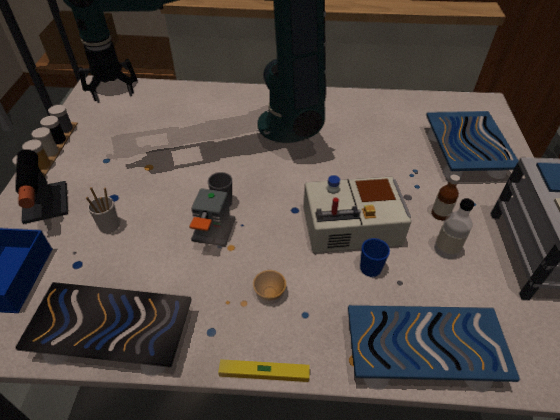

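View pics/top0.png

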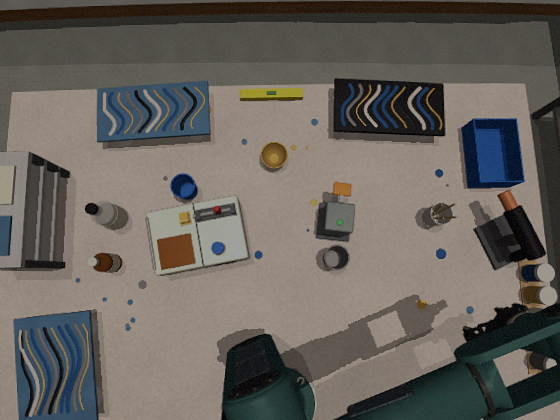

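The scene view shows the box right of centre, with the red knob at about (335,207), the brass keeper at (370,211) and the orange lever at (201,224). In the top view the knob is at (217,210), the keeper at (184,217) and the lever pad at (342,188). Next I'll measure them.

```bash
cat > h.py <<'E'
import numpy as np, cv2
from scipy.spatial.transform import Rotation as R
from bench import arm, vision
def cam(n):
    c=vision.camera_params(n); K=np.array([[c['fx'],0,c['cx']],[0,c['fy'],c['cy']],[0,0,1]])
    q=c['attitude']; return K,c['D'],c['xyz'],R.from_quat(np.r_[q[1:],q[0]])
def rays(n,uv):
    K,D,o,r=cam(n); u=cv2.undistortPoints(np.float64(uv).reshape(-1,1,2),K,D).reshape(-1,2)
    return o,r.apply(np.c_[u,np.ones(len(u))])
def plane(n,uv,z):
    o,d=rays(n,uv); return o+d*((z-o[2])/d[:,2])[:,None]
def cloud(n,uv,depth):
    o,d=rays(n,uv); uv=np.int32(uv); return o+d*depth[uv[:,1],uv[:,0]][:,None]
def mask(p,h0,h1,s,v,box):
    q=cv2.cvtColor(p,cv2.COLOR_RGB2HSV); m=(q[...,0]>=h0)&(q[...,0]<=h1)&(q[...,1]>=s)&(q[...,2]>=v)
    k=np.zeros_like(m);k[box[1]:box[3],box[0]:box[2]]=1; ys,xs=np.nonzero(m&k); return np.c_[xs,ys]
E
python3 - <<'E'
from h import *
np.set_printoptions(precision=4,suppress=True)
B={'top':dict(knob=(0,6,150,60,205,195,230,225),keep=(15,30,120,60,172,205,197,228),pad=(5,18,150,100,325,175,360,205)),
 'scene':dict(knob=(0,6,150,60,325,190,345,220),keep=(15,30,120,60,358,200,382,222),pad=(3,18,150,100,185,212,218,236))}
Z=dict(knob=.173,keep=.13,pad=.12)
for n in B:
    f=np.load(n+'0.npz')
    for k,b in B[n].items():
        uv=mask(f['p'],*b[:4],b[4:]); c=cloud(n,uv,f['d'])
        top=np.abs(c[:,2]-Z[k])<.006
        print(n,k,len(uv),uv.mean(0),'plane',plane(n,[uv.mean(0)],Z[k])[0],'cloud med',np.median(c,0),'zmax',c[:,2].max(),'topn',top.sum(),c[top].mean(0))
        if n=='top' and k=='pad' or k=='keep':
            (x,y),(w,h),a=cv2.minAreaRect(np.float32(c[top][:,:2])); print(' rect',x,y,w,h,a)
# box top plane yaw via depth
f=np.load('top0.npz')
g=np.stack(np.meshgrid(np.arange(135,262),np.arange(185,285)),-1).reshape(-1,2)
c=cloud('top',g,f['d']); t=c[np.abs(c[:,2]-.11)<.006]; print('box',cv2.minAreaRect(np.float32(t[:,:2])))
g=np.stack(np.meshgrid(np.arange(305,365),np.arange(180,250)),-1).reshape(-1,2)
c=cloud('top',g,f['d']); t=c[np.abs(c[:,2]-.125)<.004]; print('post',cv2.minAreaRect(np.float32(t[:,:2])))
s=arm.state();q=s['tcp_rot'];r=R.from_quat(np.r_[q[1:],q[0]]);print(r.as_matrix())
E
python3 -c "
import cv2;p=cv2.imread('pics/top0.png')[165:285,135:375];cv2.imwrite('pics/c.png',cv2.resize(p,None,fx=3.3,fy=3.3))"
```

```text
top knob 32 [216.25  208.625] plane [0.5429 0.1523 0.173 ] cloud med [0.5432 0.1528 0.1729] zmax 0.17695799666195255 topn 28 [0.5432 0.1523 0.1733]
top keep 122 [184.5164 218.2705] plane [0.525 0.245 0.13 ] cloud med [0.5255 0.2459 0.1286] zmax 0.13553408729848848 topn 79 [0.5266 0.2473 0.1304]
 rect 0.5264692306518555 0.24749454855918884 0.02385188452899456 0.02390281669795513 10.849257469177246
top pad 204 [341.8627 188.7794] plane [ 0.5994 -0.1903  0.12  ] cloud med [ 0.5991 -0.1909  0.1203] zmax 1.2181975823167164 topn 203 [ 0.5995 -0.1903  0.12  ]
 rect 0.599923312664032 -0.19077110290527344 0.048380009829998016 0.034898217767477036 82.57765197753906
scene knob 22 [334.8636 200.7273] plane [0.553  0.1517 0.173 ] cloud med [0.5492 0.1523 0.1715] zmax 0.17397200054390294 topn 18 [0.5484 0.1523 0.1717]
scene keep 120 [368.8417 210.9667] plane [0.5417 0.2451 0.13  ] cloud med [0.536  0.246  0.1259] zmax 0.9870875238527507 topn 66 [0.5315 0.2481 0.1289]
 rect 0.5317336916923523 0.24882300198078156 0.02777925319969654 0.022788451984524727 6.837265968322754
scene pad 201 [200.1393 222.8408] plane [ 0.6053 -0.1903  0.12  ] cloud med [ 0.604  -0.1912  0.1184] zmax 0.9870875238527507 topn 196 [ 0.6034 -0.1909  0.1182]
box ((0.4819542467594147, 0.21923981606960297), (0.1797814816236496, 0.26096031069755554), 9.616551399230957)
post ((0.5476282238960266, -0.18245989084243774), (0.07964950054883957, 0.1354607194662094), 82.75720977783203)
[[ 0.8948  0.4464 -0.0007]
 [ 0.4464 -0.8948  0.0019]
 [ 0.0002 -0.0021 -1.    ]]
```

View pics/c.png

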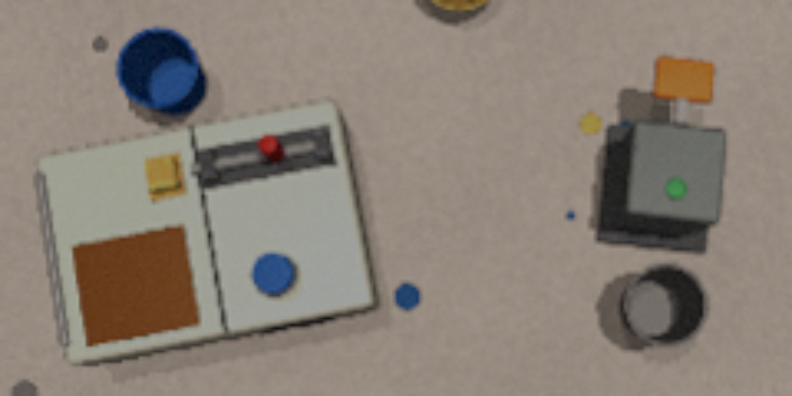

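The crop confirms the knob at about (270,148), the keeper at (164,175) and the lever pad at (685,80). The measured values are knob (0.543, 0.1525), box yaw about 9.8°, pad (0.600, -0.191) and post yaw about -7.4°. I'm moving above the knob now.

>>> move_arm --targets '[{"tx": 0.554,"ty": -0.443,"rz": -1.279,"grip": 1},{"tx": 0.554,"ty": -0.443,"rz": -1.279,"grip": 1},{"tx": 0.554,"ty": -0.443,"rz": -1.279,"grip": 1},{"tx": 0.554,"ty": -0.443,"rz": -1.279,"grip": 1},{"tx": 0.554,"ty": -0.443,"rz": -1.279,"grip": 1},{"tx": 0.554,"ty": -0.443,"rz": -1.279,"grip": 1},{"tx": 0.554,"ty": -0.443,"rz": -1.279,"grip": 1},{"tx": 0.554,"ty": -0.443,"rz": -1.279,"grip": 1}]'

```text
invalid input at $.targets[0]: expected keys tx, ty, tz, rx, ry, rz, grip
```

```bash
cat >> h.py <<'E'
def togo(p,ang_y):
    s=arm.state();q=s['tcp_rot'];r=R.from_quat(np.r_[q[1:],q[0]]);a=np.radians(ang_y)
    y=np.array([np.cos(a),np.sin(a),0]);z=np.array([0,0,-1.]);t=R.from_matrix(np.c_[np.cross(y,z),y,z])
    print('t',s['t'],'pos',s['position'].round(4),'F',s['contact_force'].round(2),'w',s['gripper_width'])
    print('shift',r.inv().apply(np.array(p)-s['position']).round(4),'rot',(r.inv()*t).as_rotvec().round(4),'q',s['joints'].round(2))
E
python3 -c "
from h import *
togo([.543,.1525,.23],9.8)"
```

```text
t 0.1 pos [ 0.2454 -0.4917  0.2302] F [-0.81  0.36 -0.07] w 0.999610236929751
shift [ 0.5539 -0.4436  0.0012] rot [-0.0016 -0.0015 -1.2791] q [-1.21  0.09  1.37 -0.    1.68 -0.1 ]
```

>>> move_arm --targets '[{"tx": 0.554,"ty": -0.443,"tz": 0,"rx": 0,"ry": 0,"rz": -1.279,"grip": 1},{"tx": 0.554,"ty": -0.443,"tz": 0,"rx": 0,"ry": 0,"rz": -1.279,"grip": 1},{"tx": 0.554,"ty": -0.443,"tz": 0,"rx": 0,"ry": 0,"rz": -1.279,"grip": 1},{"tx": 0.554,"ty": -0.443,"tz": 0,"rx": 0,"ry": 0,"rz": -1.279,"grip": 1},{"tx": 0.554,"ty": -0.443,"tz": 0,"rx": 0,"ry": 0,"rz": -1.279,"grip": 1},{"tx": 0.554,"ty": -0.443,"tz": 0,"rx": 0,"ry": 0,"rz": -1.279,"grip": 1},{"tx": 0.554,"ty": -0.443,"tz": 0,"rx": 0,"ry": 0,"rz": -1.279,"grip": 1},{"tx": 0.554,"ty": -0.443,"tz": 0,"rx": 0,"ry": 0,"rz": -1.279,"grip": 1}]'

```text
t: 0.9
position: [0.4137, -0.1271, 0.231]
tcp_rot: [0.0, 0.672, 0.741, -0.0]
contact_force: [0.2, -0.8, 0.0]
gripper_width: 1.001
finger_force: 0.0
```

```bash
python3 -c "
from h import *
togo([.543,.1525,.23],9.8)"
```

```text
t 0.9 pos [ 0.4137 -0.1271  0.231 ] F [ 0.18 -0.82  0.01] w 1.0012724375395865
shift [0.2657 0.156  0.001 ] rot [-0.      0.0001 -0.0731] q [-0.43 -0.18  1.63 -0.    1.69 -0.53]
```

>>> move_arm --targets '[{"tx": 0.266,"ty": 0.156,"tz": 0,"rx": 0,"ry": 0,"rz": -0.073,"grip": 1},{"tx": 0.266,"ty": 0.156,"tz": 0,"rx": 0,"ry": 0,"rz": -0.073,"grip": 1},{"tx": 0.266,"ty": 0.156,"tz": 0,"rx": 0,"ry": 0,"rz": -0.073,"grip": 1},{"tx": 0.266,"ty": 0.156,"tz": 0,"rx": 0,"ry": 0,"rz": -0.073,"grip": 1},{"tx": 0.266,"ty": 0.156,"tz": 0,"rx": 0,"ry": 0,"rz": -0.073,"grip": 1},{"tx": 0.266,"ty": 0.156,"tz": 0,"rx": 0,"ry": 0,"rz": -0.073,"grip": 1},{"tx": 0.266,"ty": 0.156,"tz": 0,"rx": 0,"ry": 0,"rz": -0.073,"grip": 1},{"tx": 0.266,"ty": 0.156,"tz": 0,"rx": 0,"ry": 0,"rz": -0.073,"grip": 1}]'

```text
t: 1.7
position: [0.5443, 0.1513, 0.23]
tcp_rot: [-0.001, 0.645, 0.764, -0.001]
contact_force: [-0.7, -0.5, -0.6]
gripper_width: 1.002
finger_force: 0.0
```

```bash
python3 -c "
from h import *
togo([.543,.1525,.139],9.8)"
```

```text
t 1.7 pos [0.5443 0.1513 0.23  ] F [-0.66 -0.48 -0.63] w 1.0017536575949184
shift [ 0.0015 -0.0008  0.091 ] rot [-0.0025  0.0005 -0.0032] q [ 0.17  0.12  1.33 -0.    1.69  0.  ]
```

>>> move_arm --targets '[{"tx": 0.001,"ty": -0.001,"tz": 0.05,"rx": 0,"ry": 0,"rz": 0,"grip": 1},{"tx": 0.001,"ty": -0.001,"tz": 0.08,"rx": 0,"ry": 0,"rz": 0,"grip": 1},{"tx": 0.001,"ty": -0.001,"tz": 0.09,"rx": 0,"ry": 0,"rz": 0,"grip": 1},{"tx": 0.001,"ty": -0.001,"tz": 0.09,"rx": 0,"ry": 0,"rz": 0,"grip": -1},{"tx": 0.001,"ty": -0.001,"tz": 0.09,"rx": 0,"ry": 0,"rz": 0,"grip": -1},{"tx": 0.001,"ty": -0.001,"tz": 0.09,"rx": 0,"ry": 0,"rz": 0,"grip": -1},{"tx": 0.001,"ty": -0.001,"tz": 0.09,"rx": 0,"ry": 0,"rz": 0,"grip": -1},{"tx": 0.001,"ty": -0.001,"tz": 0.09,"rx": 0,"ry": 0,"rz": 0,"grip": -1}]' --grip_force 30

```text
t: 2.5
position: [0.5455, 0.1511, 0.1433]
tcp_rot: [0.002, 0.646, 0.763, 0.003]
contact_force: [-0.0, -0.4, -0.5]
gripper_width: 0.175
finger_force: 30.1
```

```bash
python3 -c "
from h import *
togo([.543,.1525,.139],9.8)"
```

```text
t 2.5 pos [0.5455 0.1511 0.1433] F [-0.04 -0.39 -0.54] w 0.1752001615334306
shift [ 0.0018 -0.0023  0.0043] rot [ 0.0069  0.0002 -0.0061] q [ 0.17  0.15  1.48 -0.    1.51  0.01]
```

The knob is pinched. The tool's +x is the box's +y, so I'm sliding that way.

>>> move_arm --targets '[{"tx": 0.007,"ty": 0,"tz": 0,"rx": 0,"ry": 0,"rz": 0,"grip": -1},{"tx": 0.014,"ty": 0,"tz": 0,"rx": 0,"ry": 0,"rz": 0,"grip": -1},{"tx": 0.021,"ty": 0,"tz": 0,"rx": 0,"ry": 0,"rz": 0,"grip": -1},{"tx": 0.027,"ty": 0,"tz": 0,"rx": 0,"ry": 0,"rz": 0,"grip": -1},{"tx": 0.031,"ty": 0,"tz": 0,"rx": 0,"ry": 0,"rz": 0,"grip": -1},{"tx": 0.033,"ty": 0,"tz": 0,"rx": 0,"ry": 0,"rz": 0,"grip": -1},{"tx": 0.034,"ty": 0,"tz": 0,"rx": 0,"ry": 0,"rz": 0,"grip": -1},{"tx": 0.034,"ty": 0,"tz": 0,"rx": 0,"ry": 0,"rz": 0,"grip": -1}]'

```text
t: 3.3
position: [0.5398, 0.1837, 0.1432]
tcp_rot: [0.003, 0.647, 0.763, 0.001]
contact_force: [5.6, -3.3, 3.9]
gripper_width: 0.173
finger_force: 30.4
```

>>> move_arm --targets '[{"tx": 0.003,"ty": 0,"tz": 0,"rx": 0,"ry": 0,"rz": 0,"grip": -1},{"tx": 0.005,"ty": 0,"tz": 0,"rx": 0,"ry": 0,"rz": 0,"grip": -1},{"tx": 0.006,"ty": 0,"tz": 0,"rx": 0,"ry": 0,"rz": 0,"grip": -1},{"tx": 0.006,"ty": 0,"tz": 0,"rx": 0,"ry": 0,"rz": 0,"grip": -1}]'

```text
t: 3.7
position: [0.5398, 0.1839, 0.1433]
tcp_rot: [0.007, 0.648, 0.762, -0.003]
contact_force: [6.2, -18.1, 6.5]
gripper_width: 0.176
finger_force: 30.5
```

>>> move_arm --targets '[{"tx": 0,"ty": 0,"tz": 0,"rx": 0,"ry": 0,"rz": 0,"grip": 1},{"tx": 0,"ty": 0,"tz": 0,"rx": 0,"ry": 0,"rz": 0,"grip": 1},{"tx": 0,"ty": 0,"tz": 0,"rx": 0,"ry": 0,"rz": 0,"grip": 1},{"tx": 0,"ty": 0,"tz": -0.05,"rx": 0,"ry": 0,"rz": 0,"grip": 1},{"tx": 0,"ty": 0,"tz": -0.1,"rx": 0,"ry": 0,"rz": 0,"grip": 1},{"tx": 0,"ty": 0.04,"tz": -0.12,"rx": 0,"ry": 0,"rz": 0,"grip": 1},{"tx": -0.05,"ty": 0.04,"tz": -0.12,"rx": 0,"ry": 0,"rz": 0,"grip": 1},{"tx": -0.1,"ty": 0.04,"tz": -0.12,"rx": 0,"ry": 0,"rz": 0,"grip": 1}]'

```text
t: 4.5
position: [0.5935, 0.0994, 0.261]
tcp_rot: [-0.0, 0.645, 0.765, 0.0]
contact_force: [0.7, 0.0, -0.2]
gripper_width: 1.005
finger_force: 0.0
```

Run:
```python
from h import *
np.set_printoptions(precision=4,suppress=True)
for n,b in (('top',(170,185,235,235)),('scene',(320,180,390,225))):
    p,d=vision.snapshot(n); uv=mask(p,0,6,150,60,b); c=cloud(n,uv,d); t=np.abs(c[:,2]-.173)<.006
    print(n,len(uv),uv.mean(0) if len(uv) else '',t.sum(),c[t].mean(0))
    x0,y0,x1,y1=b; cv2.imwrite(f'pics/b_{n}.png',cv2.resize(p[y0-15:y1+15,x0-30:x1+30,::-1],None,fx=5,fy=5))
togo([.605,-.191,.2],-97.4)
```

```text
top 33 [204.2424 211.5758] 26 [0.537  0.1854 0.1729]
scene 16 [347.1875 199.25  ] 13 [0.54   0.185  0.1719]
t 4.6 pos [0.5934 0.0936 0.2603] F [ 0.68  0.2  -0.18] w 1.0044040890758972
shift [-0.2827 -0.0335  0.0611] rot [0.0008 0.0035 1.8588] q [ 0.06  0.2   1.19 -0.    1.76 -0.1 ]
```

View pics/b_scene.png

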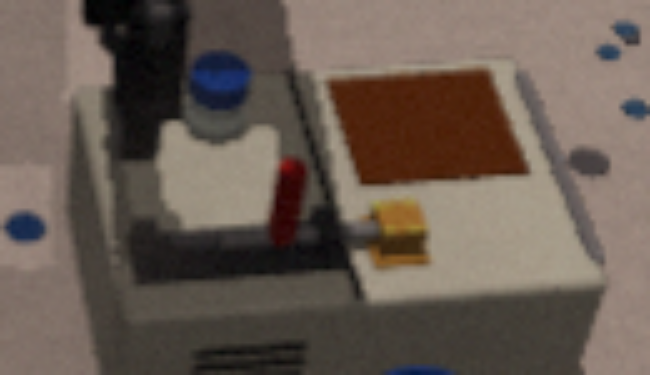

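The picture shows the knob hard by the keeper-side strap, with the rod in the brass keeper at about (385,235). It travelled 33.5 mm and stopped firmly at 18 N, so the bolt is home. Next is the lever, fingers shut.

>>> move_arm --targets '[{"tx": -0.283,"ty": -0.034,"tz": 0,"rx": 0,"ry": 0,"rz": -1.283,"grip": -1},{"tx": -0.283,"ty": -0.034,"tz": 0,"rx": 0,"ry": 0,"rz": -1.283,"grip": -1},{"tx": -0.283,"ty": -0.034,"tz": 0,"rx": 0,"ry": 0,"rz": -1.283,"grip": -1},{"tx": -0.283,"ty": -0.034,"tz": 0,"rx": 0,"ry": 0,"rz": -1.283,"grip": -1},{"tx": -0.283,"ty": -0.034,"tz": 0,"rx": 0,"ry": 0,"rz": -1.283,"grip": -1},{"tx": -0.283,"ty": -0.034,"tz": 0,"rx": 0,"ry": 0,"rz": -1.283,"grip": -1},{"tx": -0.283,"ty": -0.034,"tz": 0,"rx": 0,"ry": 0,"rz": -1.283,"grip": -1},{"tx": -0.283,"ty": -0.034,"tz": 0,"rx": 0,"ry": 0,"rz": -1.283,"grip": -1}]'

```text
t: 5.4
position: [0.6053, -0.187, 0.2602]
tcp_rot: [-0.001, 0.12, 0.993, 0.001]
contact_force: [0.2, 0.6, 0.6]
gripper_width: 0.001
finger_force: 0.0
```

```bash
python3 -c "
from h import *
togo([.604,-.191,.14],82.6)"
```

```text
t 5.4 pos [ 0.6053 -0.187   0.2602] F [0.16 0.59 0.63] w 0.00149769478602559
shift [ 1.000e-04 -4.300e-03  1.202e-01] rot [ 0.0014 -0.0021 -0.1107] q [-0.39  0.28  1.1   0.    1.77 -1.72]
```

>>> move_arm --targets '[{"tx": 0,"ty": -0.004,"tz": 0.04,"rx": 0,"ry": 0,"rz": -0.11,"grip": -1},{"tx": 0,"ty": -0.004,"tz": 0.08,"rx": 0,"ry": 0,"rz": -0.11,"grip": -1},{"tx": 0,"ty": -0.004,"tz": 0.11,"rx": 0,"ry": 0,"rz": -0.11,"grip": -1},{"tx": 0,"ty": -0.004,"tz": 0.12,"rx": 0,"ry": 0,"rz": -0.11,"grip": -1},{"tx": 0,"ty": -0.004,"tz": 0.12,"rx": 0,"ry": 0,"rz": -0.11,"grip": -1},{"tx": 0,"ty": -0.004,"tz": 0.12,"rx": 0,"ry": 0,"rz": -0.11,"grip": -1}]'

```text
t: 6.0
position: [0.6056, -0.1901, 0.1432]
tcp_rot: [0.001, 0.067, 0.998, -0.0]
contact_force: [1.1, 1.0, 0.6]
gripper_width: 0.002
finger_force: 0.0
```

Run:
```python
from h import *
togo([.603,-.191,.12],82.6)
p,d=vision.snapshot('scene'); cv2.imwrite('pics/l1.png',cv2.resize(p[150:260,150:270,::-1],None,fx=5,fy=5))
```

```text
t 6.0 pos [ 0.6056 -0.1901  0.1432] F [1.09 0.98 0.61] w 0.001857865111615997
shift [ 0.0025 -0.0012  0.0232] rot [-0.0005  0.0027 -0.0044] q [-0.39  0.3   1.29  0.    1.54 -1.83]
```

View pics/l1.png

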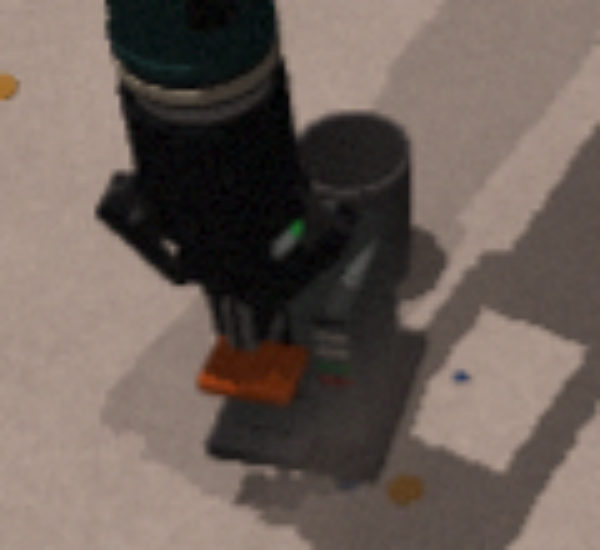

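The fingers stand over the orange pad (pad about (255,370), tips about (240,345)), clear of the post and cup. I'm descending in small steps and checking against the contact force.

>>> move_arm --targets '[{"tx": 0.001,"ty": -0.001,"tz": 0.01,"rx": 0,"ry": 0,"rz": 0,"grip": -1},{"tx": 0.001,"ty": -0.001,"tz": 0.018,"rx": 0,"ry": 0,"rz": 0,"grip": -1},{"tx": 0.001,"ty": -0.001,"tz": 0.024,"rx": 0,"ry": 0,"rz": 0,"grip": -1},{"tx": 0.001,"ty": -0.001,"tz": 0.028,"rx": 0,"ry": 0,"rz": 0,"grip": -1},{"tx": 0.001,"ty": -0.001,"tz": 0.028,"rx": 0,"ry": 0,"rz": 0,"grip": -1}]'

```text
t: 6.55
position: [0.6036, -0.1914, 0.114]
tcp_rot: [0.0, 0.067, 0.998, -0.0]
contact_force: [-1.3, 1.2, 5.4]
gripper_width: -0.001
finger_force: 2.5
```

>>> move_arm --targets '[{"tx": 0,"ty": 0,"tz": 0.005,"rx": 0,"ry": 0,"rz": 0,"grip": -1},{"tx": 0,"ty": 0,"tz": 0.01,"rx": 0,"ry": 0,"rz": 0,"grip": -1},{"tx": 0,"ty": 0,"tz": 0.015,"rx": 0,"ry": 0,"rz": 0,"grip": -1},{"tx": 0,"ty": 0,"tz": 0.02,"rx": 0,"ry": 0,"rz": 0,"grip": -1},{"tx": 0,"ty": 0,"tz": 0.022,"rx": 0,"ry": 0,"rz": 0,"grip": -1},{"tx": 0,"ty": 0,"tz": 0.022,"rx": 0,"ry": 0,"rz": 0,"grip": -1},{"tx": 0,"ty": 0,"tz": 0.022,"rx": 0,"ry": 0,"rz": 0,"grip": -1}]'

```text
t: 7.25
position: [0.6037, -0.1914, 0.0935]
tcp_rot: [0.001, 0.067, 0.998, -0.0]
contact_force: [-2.7, 1.2, 8.7]
gripper_width: -0.003
finger_force: 4.5
```

Run:
```python
from h import *
np.set_printoptions(precision=4,suppress=True)
togo([.603,-.191,.084],82.6)
for n,b in (('top',(325,175,360,205)),('scene',(180,205,225,250))):
    p,d=vision.snapshot(n); uv=mask(p,3,18,150,60,b); c=cloud(n,uv,d); print(n,len(uv),np.percentile(c[:,2],[10,30,50,70,90]))
cv2.imwrite('pics/l2.png',cv2.resize(p[170:260,160:260,::-1],None,fx=6,fy=6,interpolation=cv2.INTER_CUBIC))
```

```text
t 7.25 pos [ 0.6037 -0.1914  0.0935] F [-2.71  1.17  8.71] w -0.0027099026167644235
shift [0.0007 0.0003 0.0095] rot [-0.0006  0.0014 -0.0051] q [-0.4   0.33  1.36 -0.    1.45 -1.83]
top 61 [0.0904 0.0917 0.0932 0.0948 0.1025]
scene 128 [0.0868 0.0905 0.0918 0.0929 0.0943]
```

View pics/l2.png

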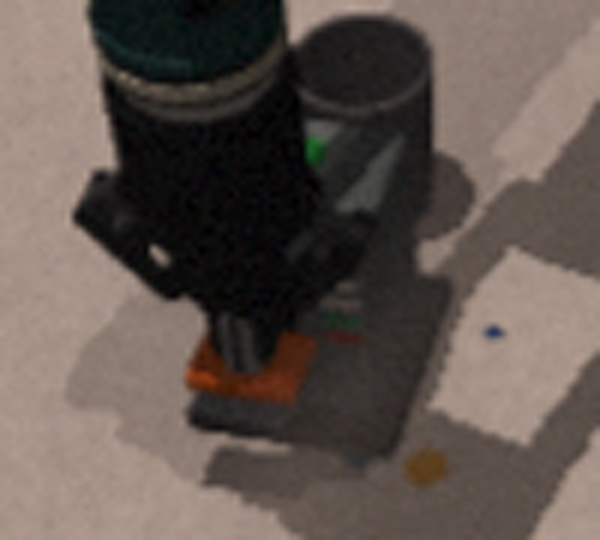

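Two depth views put the pad top at about 0.093, which agrees with the TCP height: 27 mm of travel, past the second click. The pad at (250,370) is still just above the green-mark level (345,320). It needs about 9 mm more.

>>> move_arm --targets '[{"tx": 0,"ty": 0,"tz": 0.003,"rx": 0,"ry": 0,"rz": 0,"grip": -1},{"tx": 0,"ty": 0,"tz": 0.006,"rx": 0,"ry": 0,"rz": 0,"grip": -1},{"tx": 0,"ty": 0,"tz": 0.008,"rx": 0,"ry": 0,"rz": 0,"grip": -1},{"tx": 0,"ty": 0,"tz": 0.009,"rx": 0,"ry": 0,"rz": 0,"grip": -1},{"tx": 0,"ty": 0,"tz": 0.009,"rx": 0,"ry": 0,"rz": 0,"grip": -1},{"tx": 0,"ty": 0,"tz": 0.009,"rx": 0,"ry": 0,"rz": 0,"grip": -1},{"tx": 0,"ty": 0,"tz": 0.009,"rx": 0,"ry": 0,"rz": 0,"grip": -1}]'

```text
t: 8.05
position: [0.6036, -0.1914, 0.084]
tcp_rot: [0.001, 0.067, 0.998, -0.0]
contact_force: [-2.7, 1.4, 7.1]
gripper_width: 0.001
finger_force: 3.6
```

Run:
```python
from h import *
np.set_printoptions(precision=4,suppress=True)
togo([.603,-.191,.084],82.6)
for n,b in (('top',(325,175,360,205)),('scene',(180,205,225,250))):
    p,d=vision.snapshot(n); uv=mask(p,3,18,150,60,b); c=cloud(n,uv,d); print(n,len(uv),np.percentile(c[:,2],[10,30,50,70,90]))
    if n=='top':
        uv=mask(p,0,6,150,60,(170,185,235,235)); print('knob',uv.mean(0))
```

```text
t 8.05 pos [ 0.6036 -0.1914  0.084 ] F [-2.74  1.39  7.07] w 0.0008211529026782228
shift [ 0.0007  0.0003 -0.    ] rot [-0.0005  0.0012 -0.0052] q [-0.4   0.34  1.37 -0.    1.43 -1.83]
top 57 [0.0809 0.0825 0.0835 0.0852 0.0904]
knob [204.2121 211.3636]
scene 120 [0.0777 0.0809 0.0826 0.0837 0.0849]
```

The lever is at 36 mm with about 7 N on it, and the knob hasn't moved. I'll hold briefly, then hand in.

>>> move_arm --targets '[{"tx": 0,"ty": 0,"tz": 0,"rx": 0,"ry": 0,"rz": 0,"grip": -1},{"tx": 0,"ty": 0,"tz": 0,"rx": 0,"ry": 0,"rz": 0,"grip": -1},{"tx": 0,"ty": 0,"tz": 0,"rx": 0,"ry": 0,"rz": 0,"grip": -1},{"tx": 0,"ty": 0,"tz": 0,"rx": 0,"ry": 0,"rz": 0,"grip": -1},{"tx": 0,"ty": 0,"tz": 0,"rx": 0,"ry": 0,"rz": 0,"grip": -1},{"tx": 0,"ty": 0,"tz": 0,"rx": 0,"ry": 0,"rz": 0,"grip": -1},{"tx": 0,"ty": 0,"tz": 0,"rx": 0,"ry": 0,"rz": 0,"grip": -1},{"tx": 0,"ty": 0,"tz": 0,"rx": 0,"ry": 0,"rz": 0,"grip": -1}]'

```text
t: 8.95
position: [0.6037, -0.1914, 0.084]
tcp_rot: [0.001, 0.067, 0.998, -0.0]
contact_force: [-2.9, 0.3, 6.8]
gripper_width: 0.004
finger_force: 3.6
```

```bash
python3 -c "
from bench import arm
s=arm.state();print(s['position'],s['contact_force']);print(arm.job_done())"
```

```text
[ 0.60367405 -0.19141162  0.08395712] [-2.88189165  0.3306015   6.7678386 ]
the job is handed in; nothing more can be done
None
```

Job handed in at about 9 s: by my measurements the bolt is home against its stop and the arm is holding the lever at the third click (about 36 mm of travel, about 7 N); the hand-in returned no verdict.

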